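Fit the press plate on the tray hold-down fixture

ROBOT

A 7-joint arm with a two-finger parallel gripper is mounted at the origin on a cart in front of the work surface, level with it; the furniture and walls round the work are solid. World frame = base frame: x ahead of the robot, y to its left, z up, the work surface at z = 0. Lengths are in m, angles in rad, forces in N, time in s.
With the tool pointing down it reaches from about 0.4 to 0.85 m from the base axis. Payload 10.4 kg.
Tool frame: the origin (TCP) lies midway between the tips of the shut fingers; the grasp point (between the pads) lies 19 mm behind it; z points along the fingers, y is the line along which they close (so a half turn about z gives the same grasp; the last joint's range is limited). The gripper opens to 87 mm and grips with 3 to 60 N. Pads are 19 mm wide; open, the fingers measure 117 mm over their backs; the gripper's body (75 mm by 190 mm) begins 51 mm behind the grasp point.
Start: joints at [-1.234, 0.332, -0.065, 1.46, 0.022, 1.35, -0.088], TCP at [0.22, 0.585, 0.223] pointing down, gripper open.
Joint ranges: [-2.6, 2.6], [-0.5, 2.12], [-1.47, 1.34], [0.16, 2.42], [-1.27, 4.41], [0.06, 2.06], [-2.6, 2.6]. Speed limits (rad/s): [2.22, 2.22, 2.79, 2.79, 3.14, 3.14, 3.14].

INTERFACE

Orientations are given as a unit quaternion [x, y, z, w].
In Python, from bench import r gives the robot as it stands.
- The arm moves only by the tool arm_command, never from a script. Its argument "moves" is one flat list of numbers, 4 for each row, row after row: the shift along the tool's x, y, z in cm, then the turn about the tool's z in degrees. A call has 1 to 12 rows; each row shifts and turns the commanded pose from where the row before left it, along the tool's axes as they then stand; what a row does not reach is not made up. A row lasts 1/12 s, in which the tool goes at most 41.7 mm and 7.16 degrees, less where a joint would pass 70% of its speed; a pose out of reach is approached as far as the arm can. A call with a gripper value outside its range is refused whole. "fingers" is the opening in per cent of the stroke, from 0 (shut) to 100 (fully open), set as the call begins (left out, the last holds). The fingers move at their own pace and stop on an object; "squeeze" is the grip in N (left out, the last holds). Time passes only in rows, so rows that do not move let the fingers close. It gives the time, the measured TCP pose, the force, the opening and the grip force at its end, in the units of the state.
- r.read_state(): the state, without advancing time (a new reading comes with each control period).
- r.camera(name): name is "side" or "top"; returns the picture (384x512x3 uint8, red, green, blue); there is no depth.
- r.camera_info(name): a dict with "fx", "fy", "cx", "cy" (pixels), "origin" and "attitude" of the camera in the world. Camera axes: x right, y up, looking along -z (the intrinsics and any distortion apply to the point x, -y, -z); pixel columns grow to the right and rows downward; lengths in m; the calibration is good to about 2 mm. A picture is of the moment at which its call begins. camera_info takes no time and is no camera call.
- r.close_job(): hands the job in; it is judged then, once.
The state is a dict: "time": time; "joint_positions": joint angles; "joint_vel": joint speeds; "joint_torque": joint torques, N m; "ee_pos": TCP position; "eef_rot": TCP orientation; "ft_force": force on the tool from outside, world axes, zero at the start; "torque": the same for the moment, N m; "width": finger opening in m; "grip_force": force on a finger pad.
Only numpy, scipy, OpenCV 4.12 (cv2) and the standard library are available. Lean on these libraries where they do the work, as an engineer would, in place of code of your own. Each camera call takes 0.05 s, during which the arm holds its last target. There are 200 camera calls.

TASK

Pick up the yellow press plate by its black handle and lower it, level, over the two steel guide rods of the tray fixture until it sits flat on both stop collars; do not drop it or let it fall down the rods. Then swing the red catch in over the plate as far as it goes, let go, and leave the date stamp and the marker pen where they are.

Things in the scene. Friction and masses are not known exactly. Their poses are not given: they have to be found in the camera images.
- fixture: Tray hold-down fixture, fixed on the belt: aluminium base 250 (its x) x 240 (its y) x 10 mm, a packed food tray fixed in its middle (184 mm along x, 133 along y, top 52 mm above the belt), two steel guide rods, and a dark post (22 mm diameter) at x = -100, y = +100 mm that carries the red catch. Origin: centre of its underside, on the belt; z up.
- seat (a point): Midpoint between the two rods at the height of their collar tops, 55 mm above the belt: here the underside centre of the seated plate belongs. Axes as the fixture's. Each rod rises from a dark stop collar, 26 mm diameter.
- rod_left (a point): Tip of the rod at fixture x = 0, y = +82 mm, 157 mm above the belt. The rod is vertical, 14 mm diameter, straight from the collar (55 mm) up to 145 mm, then tapers to 6 mm across at the tip.
- rod_right (a point): Tip of the like rod at fixture x = 0, y = -82 mm, 157 mm above the belt.
- press_plate: Loose yellow plate, 90 (its x) x 200 (its y) x 12 mm, 0.45 to 0.7 kg, balanced about its middle; at the start flat on the belt. Origin: centre of its underside; z up. Two through holes, 17 mm diameter, at x = 0, y = +82 and -82 mm, each with a dark boss 28 mm diameter on top (bore 30 mm long in all). Either way round fits.
- handle (a point): Centre of the plate's black bridge handle bar, 46 mm above the plate's underside, over its middle. The bar is 16 mm wide (plate x), 16 mm high and 84 mm long (plate y), on two legs at y = +32 and -32 mm; open below between them.
- catch (a joint): Angle (rad) of the red catch about a vertical axis at fixture x = -100, y = +100 mm; grows anticlockwise from above. The arm points (value - 2.618) rad from fixture +x towards +y. 0 = open stop, 1.833 = closed stop, nose over the plate's edge; starts open. Stays where left; turns with under 2 N at the pin. Arm 95 mm long, 18 wide, from 71 to 81 mm above the belt, 4 mm above a seated plate.
- catch_pin (a point): On the axis of the round black upright pin of the catch, 14 mm diameter, 55 mm from the catch's axis, fixed on the arm (it does not spin). The pin rises from the arm's top, 81 mm above the belt, to 127 mm; this point is at 104 mm.
- stamp: Loose black and grey date stamp, 36 x 40 x 80 mm, upright; a bystander. Origin: under its centre.
- pen: Loose blue and white marker pen, 21 x 140 x 18 mm, lying flat on the belt; a bystander. Origin: under its centre.

How it is judged:
On the way, in this order (a step that is already met when the one before it is completed fails the run):
1. the press plate sits flat on both stop collars with the rods through its holes, at rest, the catch still open (horizontal distance between press_plate and seat below 0.005 m and z of press_plate in the frame of seat between -0.003 and 0.003 m and angle between the y axis of press_plate and the y axis of seat, either way round below 0.06 rad and angle between press_plate's own z axis and vertical below 0.03 rad and linear speed of press_plate below 0.02 m/s and value of joint catch below 1.3 rad), for 0.2 s.
2. the catch is swung in over the plate to its stop (value of joint catch above 1.72 rad), for 0.2 s.
At the end, for the whole second after the job is handed in: The press plate rests flat on both collars (its underside centre within 5 mm sideways and 3 mm in height of the seat, level within 0.03 rad, in line with the rods within 0.06 rad) and the catch is within 0.11 rad of its closed stop (horizontal distance between press_plate and seat below 0.005 m and z of press_plate in the frame of seat between -0.003 and 0.003 m and angle between the y axis of press_plate and the y axis of seat, either way round below 0.06 rad and angle between press_plate's own z axis and vertical below 0.03 rad and linear speed of press_plate below 0.02 m/s and value of joint catch above 1.72 rad); the robot touches nothing.
It fails at once if the plate falls down the rods (faster than 0.5 m/s while over the fixture and below the rod tips) (horizontal distance between press_plate and seat below 0.03 m and z of press_plate in the frame of seat below 0.1 m and linear speed of press_plate above 0.5 m/s).
It fails at once if the stamp or the marker pen is pushed more than 30 mm, or the stamp is tipped over (distance of any of pen, stamp from where it was at the start of the episode above 0.03 m or angle between stamp's own z axis and vertical above 0.6 rad).
It also fails if it takes over 61 s, if anything falls off the work surface, if the arm or the gripper's body presses on something with over 40 N, if the wrist force passes 120 N, or if a joint passes its speed limit or range.

## Working session

There is one attempt and no reset: what is moved stays moved. The work goes in short steps, Python scripts to look and compute and a tool call to move; the robot and the scene stay as the last step left them, time stands still between calls to the robot, and variables do not carry over. Pictures are saved under pics/ and viewed, at most 10 in all, crops included, and the job is handed in when it is done.

Besides the shell and the picture viewer there is one more tool, called in YAML: its name, and indented under it one key for each argument. arm_command: Moves the arm, as the interface text tells. Its arguments: {"type":"object","properties":{"moves":{"type":"array"},"fingers":{"type":"number"},"squeeze":{"type":"number"}},"required":["moves"]}

```bash
ls; mkdir -p pics; python3 - <<'E'
from bench import r
import cv2
for n in("top","side"):
    cv2.imwrite(f"pics/{n}0.png",r.camera(n)[:,:,::-1]); print(r.camera_info(n))
s=r.read_state();print(s)
E
```

```text
pics
{'fx': 388.8252070566629, 'fy': 388.8252070566629, 'cx': 263.2965699261049, 'cy': 191.03649522055818, 'origin': array([ 0.29469586, -0.02049566,  1.31260062]), 'attitude': array([ 0.08272024, -0.07817113, -0.69417145,  0.71075498])}
{'fx': 416.1803230023446, 'fy': 416.1803230023446, 'cx': 254.6685723212842, 'cy': 194.52979135890644, 'origin': array([0.44213684, 0.90876259, 0.54356433]), 'attitude': array([-0.02645906,  0.54225601,  0.8376339 , -0.06023111])}
{'time': 0.1, 'joint_positions': array([-1.23359328,  0.33281105, -0.06470671,  1.46085616,  0.02160739,
        1.34993835, -0.08851987]), 'joint_vel': array([ 2.29136995e-03,  9.66891099e-05, -2.67916662e-03, -2.85219755e-03,
        1.03657980e-03, -2.76538401e-06,  5.48507043e-04]), 'joint_torque': array([ 9.20395505e-04, -6.24540067e+01,  2.41550419e-02, -3.90718496e+01,
       -6.13964838e-02,  3.65295983e-02,  5.92139918e-05]), 'ee_pos': array([0.21993233, 0.58464028, 0.22183261]), 'eef_rot': array([ 1.78929063e-01,  9.83861757e-01, -6.53033609e-04, -8.51258123e-05]), 'ft_force': array([ 0.40447884, -0.22298748,  0.45431553]), 'torque': array([ 0.00297879, -0.02310784, -0.03120254]), 'grip_force': 0.0, 'width': 0.08661105477703693}
```

View pics/top0.png

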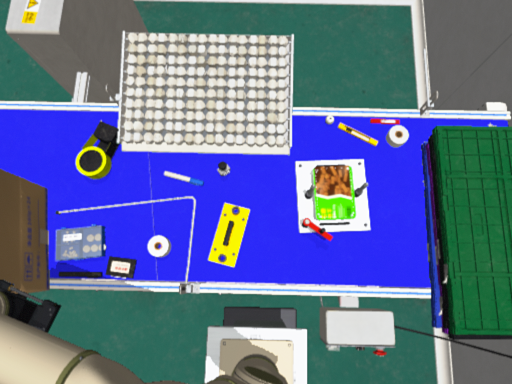

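View pics/side0.png

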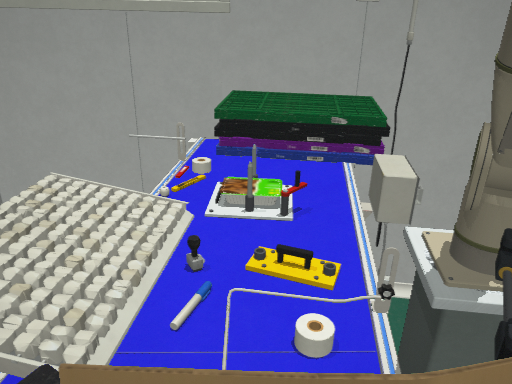

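The top view shows the yellow plate at about (230,235), the fixture at (332,195) with the catch at (315,228), the stamp at (223,168) and the pen at (183,178). The side view shows the handle at (295,256), the rods at (250,180) and the catch pin at (297,178).

```bash
cat > h.py <<'E'
import numpy as np,cv2
from bench import r
from scipy.spatial.transform import Rotation as R
def ray(n,u,v):
    c=r.camera_info(n); d=R.from_quat(c["attitude"]).apply([(u-c["cx"])/c["fx"],-(v-c["cy"])/c["fy"],-1.]); return np.array(c["origin"]),d
def onz(n,u,v,z):
    o,d=ray(n,u,v); return o+d*(z-o[2])/d[2]
def proj(n,p):
    c=r.camera_info(n); q=R.from_quat(c["attitude"]).inv().apply(np.array(p)-c["origin"]); return np.array([c["cx"]+c["fx"]*q[0]/-q[2],c["cy"]-c["fy"]*q[1]/-q[2]])
def two(a,b):
    (o1,d1),(o2,d2)=ray("top",*a),ray("side",*b)
    t=np.linalg.lstsq(np.c_[d1,-d2],o2-o1,rcond=None)[0]; p,q=o1+t[0]*d1,o2+t[1]*d2
    return (p+q)/2,np.linalg.norm(p-q)
def blob(m):
    n,l,s,c=cv2.connectedComponentsWithStats(m.astype(np.uint8)); i=1+s[1:,4].argmax(); return (l==i).astype(np.uint8)
def rect(n,m,z):
    k=max(cv2.findContours(m,cv2.RETR_EXTERNAL,cv2.CHAIN_APPROX_NONE)[0],key=cv2.contourArea)[:,0]
    w=np.array([onz(n,u,v,z)[:2] for u,v in k],np.float32); return cv2.minAreaRect(w*1000)
E
python3 - <<'E'
from h import *
T=cv2.imread("pics/top0.png").astype(int);S=cv2.imread("pics/side0.png").astype(int)
def yel(I): return (I[:,:,2]>150)&(I[:,:,1]>130)&(I[:,:,0]<90)
m=yel(T);m[:,:180]=0;m[:,280:]=0;m=blob(m);print("plate",rect("top",m,.012))
w=(T.min(2)>190);w[:150]=0;w[:,:285]=0;w[:,400:]=0
m=blob(w);print("fix",rect("top",m,.01),m.sum())
for n,I in(("top",T),("side",S)):
    rd=(I[:,:,2]>150)&(I[:,:,1]<60)&(I[:,:,0]<60)
    if n=="top": rd[:200]=0;rd[260:]=0;rd[:,400:]=0
    else: rd[:175]=0;rd[220:]=0;rd[:,:270]=0
    rd=blob(rd);y,x=np.nonzero(rd);print(n,"red",x.min(),x.max(),y.min(),y.max())
a=cv2.resize(cv2.imread("pics/top0.png")[150:275,200:385],None,fx=4.3,fy=4.3,interpolation=2)[:, :800]
cv2.imwrite("pics/tc.png",a)
b=cv2.resize(cv2.imread("pics/side0.png")[135:295,180:350],None,fx=3.7,fy=3.7,interpolation=2);cv2.imwrite("pics/sc.png",b)
E
```

```text
plate ((445.9758605957031, 103.2255859375), (86.97635650634766, 195.79476928710938), 76.66130828857422)
fix ((589.7367553710938, -243.65069580078125), (250.523681640625, 238.41883850097656), 3.3736350536346436) 2290
top red 303 319 222 232
side red 287 306 182 192
```

View pics/tc.png

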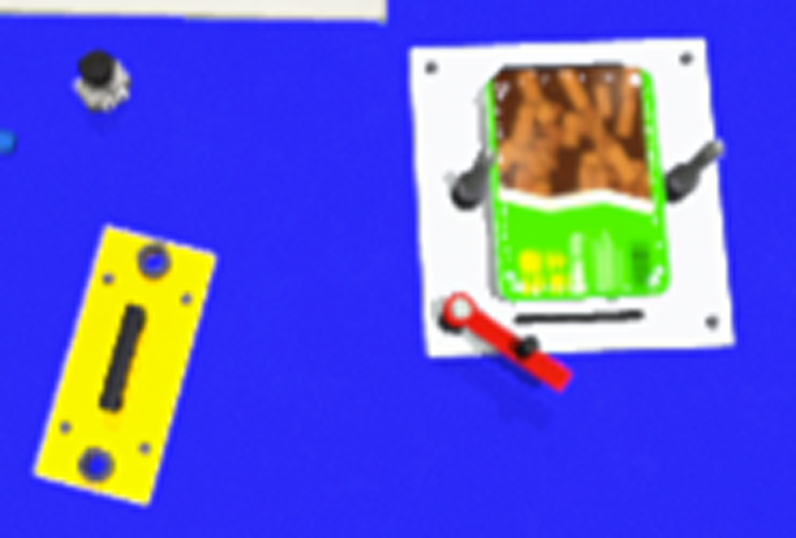

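View pics/sc.png

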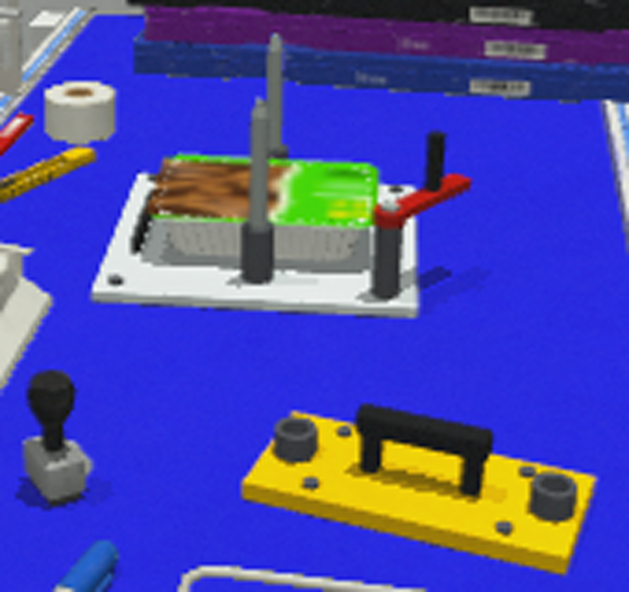

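The top crop shows bosses at (153,261) and (95,465), the right rod tip at (717,148), the catch pin at (527,346), and an open catch. The side crop shows rod tips at (260,100) and (276,37), handle bar ends at (362,412) and (488,440), and the pin top at (436,134).

```bash
python3 - <<'E'
from h import *
t=lambda u,v:(u/4.3+200-.5+.1,v/4.3+150-.4)
s=lambda u,v:(u/3.7+180-.4,v/3.7+135-.4)
b1,b2=[onz("top",*t(*p),.030)[:2] for p in((153,261),(95,465))]
print("boss",b1,b2,(b1+b2)/2,np.linalg.norm(b1-b2),np.degrees(np.arctan2(*(b1-b2)[::-1])))
h1,h2=[onz("top",*t(*p),.054)[:2] for p in((134,308),(111,408))];print("handle",(h1+h2)/2)
print("tipR",two(t(717,148),s(276,37)),"tipL on side z",onz("side",*s(260,100),.157),"R",onz("side",*s(276,37),.157), onz("top",*t(717,148),.157))
print("pin top",onz("side",*s(436,134),.127),onz("top",*t(527,344),.127))
print("stamp",onz("top",*t(97,68),.075))
# rail height: L corner
print("rail corner", two((194,198),(230,292)), "tee",two((186,289),(389,292)))
# rods predicted from fixture rect
c=np.array([.5897,-.2437]);a=np.radians(3.37);M=np.array([[np.cos(a),-np.sin(a)],[np.sin(a),np.cos(a)]])
for n,l in(("L",(0,.082)),("R",(0,-.082))):
    p=np.r_[c+M@l,.157];print(n,p,proj("top",p),proj("side",p))
print("px tips",s(260,100),s(276,37),t(717,148))
print("pin",c+M@(np.array([-.1,.1])+.055*np.array([np.cos(-2.618),np.sin(-2.618)])))
E
```

```text
boss [0.52384786 0.08396924] [0.36605588 0.12157983] [0.44495187 0.10277453] 0.16221241599245956 -13.406611260990601
handle [0.44507706 0.10197302]
tipR (array([ 0.59494355, -0.3255342 ,  0.15334726]), np.float64(0.0036556278903596717)) tipL on side z [ 0.5868448  -0.15924663  0.157     ] R [ 0.59544058 -0.31525755  0.157     ] [ 0.59211822 -0.32454395  0.157     ]
pin top [ 0.45602759 -0.19175417  0.127     ] [ 0.45286349 -0.1923366   0.127     ]
stamp [0.66591967 0.12964423 0.075     ]
rail corner (array([0.56846956, 0.22803667, 0.01295314]), np.float64(0.004338804191884488)) tee (array([0.26286929, 0.22760103, 0.05046387]), np.float64(0.004548593999963293))
L [ 0.58487974 -0.1618418   0.157     ] [313.15307153 185.12125965] [250.71063602 161.35785382]
R [ 0.59452026 -0.3255582   0.157     ] [366.64797663 183.26532193] [254.92145732 143.63572876]
px tips (249.87027027027025, 161.62702702702703) (254.19459459459458, 144.6) (366.34418604651165, 184.0186046511628)
pin [ 0.43806189 -0.18000341]
```

```bash
cat >> h.py <<'E'
def go(p,yaw):
    s=r.read_state();q=R.from_quat(s["eef_rot"]);M=q.as_matrix();cy=np.degrees(np.arctan2(M[1,1],M[0,1]))
    d=M.T@(np.array(p)-s["ee_pos"])*100; t=-((yaw-cy+180)%360-180)
    print("t",round(s["time"],2),"pos",s["ee_pos"].round(4),"yaw",cy.round(2),"tilt",np.degrees(M[:2,2]).round(2),"F",s["ft_force"].round(1),"w",round(s["width"],4),"grip",round(float(s["grip_force"]),1))
    print("tool shift cm",d.round(2),"turn deg",round(t,2),"j",s["joint_positions"].round(2))
E
python3 -c "
from h import *
go((.4453,.1028,.18),76.63)"
```

```text
t 0.1 pos [0.2199 0.5846 0.2218] yaw 69.39 tilt [-0.02 -0.07] F [ 0.4 -0.2  0.5] w 0.0866 grip 0.0
tool shift cm [-38.06 -37.16   4.23] turn deg -7.24 j [-1.23  0.33 -0.06  1.46  0.02  1.35 -0.09]
```

arm_command:
  moves: [-2.5,-2.5,0,0,-2.5,-2.5,0,0,-2.5,-2.5,0,0,-2.5,-2.5,0,0,-2.5,-2.5,0,0,-2.5,-2.5,0,0,-2.5,-2.5,0,0,-2.5,-2.5,0,0,-2.5,-2.5,0,0,-2.5,-2.5,0,0,-2.5,-2.5,0,0,-2.5,-2.5,0,0]

```text
time: 1.1
ee_pos: [0.3954, 0.1968, 0.2224]
eef_rot: [0.179, 0.984, 0.0, -0.0]
ft_force: [1.2, 0.9, 0.1]
width: 0.0869
grip_force: 0.0
```

arm_command:
  moves: [-2.5,-2.5,0,0,-2.5,-2.5,0,0,-2.5,-2.0,1,0,0,0,1,-3.6,0,0,1,-3.6,0,0,0,0,0,0,0,0]

```text
time: 1.68
ee_pos: [0.4403, 0.1066, 0.1922]
eef_rot: [0.118, 0.993, -0.0, -0.001]
ft_force: [-0.2, -0.9, -0.1]
width: 0.0868
grip_force: 0.0
```

```bash
python3 -c "
from h import *
go((.4453,.1028,.027),76.63)"
```

```text
t 1.68 pos [0.4403 0.1066 0.1922] yaw 76.48 tilt [-0.06 -0.03] F [-0.2 -0.9 -0.1] w 0.0868 grip 0.0
tool shift cm [-0.59 -0.24 16.52] turn deg -0.15 j [-0.72 -0.05  0.38  1.95  0.02  1.24  0.98]
```

arm_command:
  moves: [-0.6,-0.2,2,-0.2,0,0,2.5,0,0,0,2.5,0,0,0,2.5,0,0,0,2.5,0,0,0,2,0,0,0,1.5,0,0,0,1,0,0,0,0,0,0,0,0,0]

```text
time: 2.52
ee_pos: [0.4464, 0.1036, 0.028]
eef_rot: [0.115, 0.993, -0.0, -0.0]
ft_force: [-0.9, -0.7, 1.7]
width: 0.0871
grip_force: 0.0
```

arm_command:
  moves: [0,0,0,0,0,0,0,0,0,0,0,0,0,0,0,0,0,0,0,0,0,0,0,0,0,0,0,0,0,0,0,0,0,0,0,0,0,0,0,0]
  fingers: 0
  squeeze: 55

```text
time: 3.35
ee_pos: [0.4461, 0.1033, 0.0275]
eef_rot: [0.115, 0.993, 0.0, -0.0]
ft_force: [-0.3, 0.1, -0.6]
width: 0.028
grip_force: 0.0
```

arm_command:
  moves: [0,0,-1,0,0,0,-1,0,0,0,-2,0,0,0,-2.5,0,0,0,-2.5,0,0,0,-2.5,0,0,0,-2.5,0,0,0,-2.5,0,0,0,-2.5,0,0,0,-1.5,0,0,0,0,0,0,0,0,0]

```text
time: 4.35
ee_pos: [0.4459, 0.1031, 0.2326]
eef_rot: [0.115, 0.993, 0.0, 0.0]
ft_force: [-1.3, 0.1, -7.5]
width: 0.0151
grip_force: 55.0
```

```bash
python3 - <<'E'
from h import *
go((.5897,-.2437,.20),3.37)
cv2.imwrite("pics/s1.png",r.camera("side")[:,:,::-1])
E
```

```text
t 4.35 pos [0.4459 0.1031 0.2326] yaw 76.77 tilt [0.02 0.03] F [-1.3  0.1 -7.5] w 0.0151 grip 55.0
tool shift cm [-21.93 -30.47   3.25] turn deg 73.4 j [-0.73 -0.07  0.39  1.88  0.03  1.32  0.99]
```

View pics/s1.png

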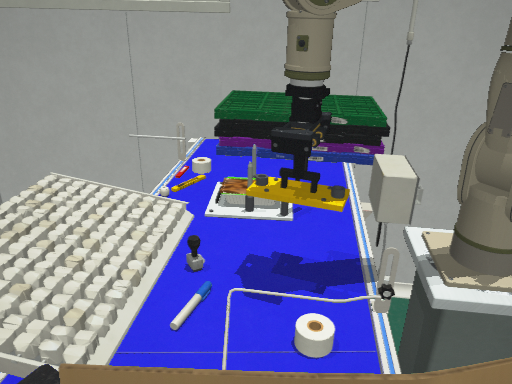

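The plate hangs from the handle, but the lift began before the fingers had fully closed, so the grip height is uncertain. I'll set it back down and regrasp.

arm_command:
  moves: [0,0,2.5,0,0,0,3,0,0,0,3,0,0,0,3,0,0,0,3,0,0,0,2,0,0,0,1,0,0,0,0.5,0,0,0,0.3,0,0,0,0,0,0,0,0,0]

```text
time: 5.32
ee_pos: [0.4468, 0.1036, 0.0504]
eef_rot: [0.115, 0.993, 0.0, 0.001]
ft_force: [0.2, -1.5, -6.7]
width: 0.0154
grip_force: 55.0
```

arm_command:
  moves: [0,0,0.2,0,0,0,0.2,0,0,0,0.2,0,0,0,0,0]

```text
time: 5.65
ee_pos: [0.4469, 0.1036, 0.046]
eef_rot: [0.115, 0.993, 0.001, 0.0]
ft_force: [-12.9, -4.3, 30.3]
width: 0.015
grip_force: 55.0
```

arm_command:
  moves: [0,0,-0.2,0,0,0,0,0,0,0,0,0,0,0,0,0,0,0,0,0,0,0,0,0]
  fingers: 40

```text
time: 6.15
ee_pos: [0.4462, 0.1034, 0.0455]
eef_rot: [0.115, 0.993, 0.0, 0.0]
ft_force: [0.4, 0.3, -0.8]
width: 0.0345
grip_force: 0.0
```

```bash
python3 - <<'E'
from h import *
go((.4459,.1031,.028),76.77)
cv2.imwrite("pics/s2.png",cv2.resize(r.camera("side")[140:320,200:400,::-1],None,fx=3,fy=3))
E
```

```text
t 6.15 pos [0.4462 0.1034 0.0455] yaw 76.79 tilt [0. 0.] F [ 0.4  0.3 -0.8] w 0.0345 grip 0.0
tool shift cm [ 0.02 -0.03  1.75] turn deg 0.02 j [-0.7   0.16  0.4   2.1  -0.08  0.9   1.08]
```

View pics/s2.png

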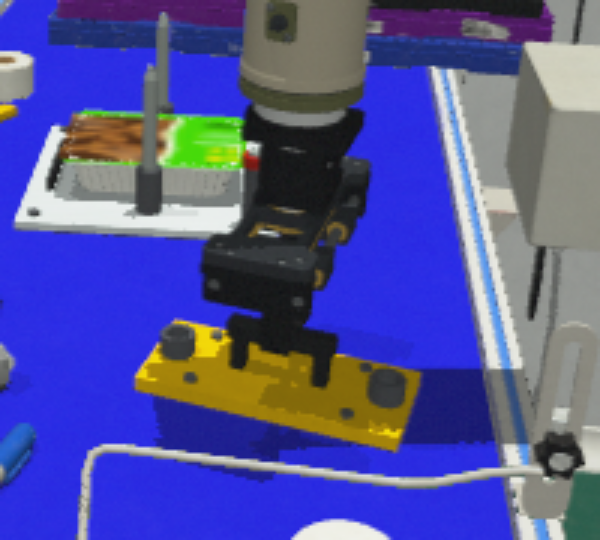

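The plate is back in its original place (bosses at side pixels (259,253) and (329,269)). Now I'll regrasp with the full depth and wait for the fingers.

arm_command:
  moves: [0,0,0.6,0,0,0,0.6,0,0,0,0.5,0,0,0,0,0,0,0,0,0]

```text
time: 6.62
ee_pos: [0.4458, 0.1031, 0.028]
eef_rot: [0.115, 0.993, -0.0, -0.0]
ft_force: [0.3, -0.1, 0.0]
width: 0.0348
grip_force: 0.0
```

arm_command:
  moves: [0,0,0,0,0,0,0,0,0,0,0,0,0,0,0,0,0,0,0,0,0,0,0,0,0,0,0,0,0,0,0,0]
  fingers: 0
  squeeze: 58

```text
time: 7.28
ee_pos: [0.4463, 0.1035, 0.0287]
eef_rot: [0.115, 0.993, 0.0, 0.0]
ft_force: [-0.2, 0.9, 2.1]
width: 0.0152
grip_force: 58.0
```

arm_command:
  moves: [0,0,-0.5,0,0,0,-1,0,0,0,-2,0,0,0,-3,0,0,0,-3,0,0,0,-3,0,0,0,-3,0,0,0,-3,0,0,0,-2,0,0,0,-1,0,0,0,-0.5,0,0,0,0,0]

```text
time: 8.28
ee_pos: [0.446, 0.1032, 0.2486]
eef_rot: [0.115, 0.993, 0.0, -0.0]
ft_force: [-0.2, -1.3, -7.8]
width: 0.0156
grip_force: 58.0
```

arm_command:
  moves: [-1,-1.4,0,0,-2,-2.8,0,0,-2.2,-3.1,0,0,-2.2,-3.1,0,0,-2.2,-3.1,0,0,-2.2,-3.1,0,0,-2.2,-3.1,0,0,-2.2,-3.1,0,0,-2.2,-3.1,0,0,-2,-2.8,0,0,-1.5,-1.7,0,0,0,0,0,0]

```text
time: 9.28
ee_pos: [0.5889, -0.248, 0.2455]
eef_rot: [0.118, 0.993, -0.002, -0.002]
ft_force: [-0.9, -0.5, -6.0]
width: 0.0155
grip_force: 58.0
```

arm_command:
  moves: [0,0,0,3.5,0,0,0,6.5,0,0,0,7,0,0,0,7,0,0,0,7,0,0,0,7,0,0,0,7,0,0,0,7,0,0,0,7,0,0,0,7,0,0,0,5,0,0,0,2]

```text
time: 10.28
ee_pos: [0.5892, -0.2418, 0.2463]
eef_rot: [0.685, 0.728, -0.001, -0.001]
ft_force: [0.5, -0.2, -6.5]
width: 0.0153
grip_force: 58.0
```

arm_command:
  moves: [0,0,0,0,0,0,0,0]

```text
time: 10.45
ee_pos: [0.5893, -0.2421, 0.247]
eef_rot: [0.683, 0.731, -0.001, -0.001]
ft_force: [0.1, -0.4, -6.9]
width: 0.0153
grip_force: 58.0
```

```bash
python3 - <<'E'
from h import *
go((.5897,-.2437,.20),3.37)
E
```

```text
t 10.45 pos [ 0.5893 -0.2421  0.247 ] yaw 3.88 tilt [-0.14  0.03] F [ 0.1 -0.4 -6.9] w 0.0153 grip 58.0
tool shift cm [-0.16  0.04  4.69] turn deg 0.51 j [-0.36  0.49  0.97  1.43 -0.4   1.44  0.68]
```

arm_command:
  moves: [0,0,1.5,0.5,0,0,2,0,0,0,1,0,0,0,0.5,0,0,0,0,0,0,0,0,0]

```text
time: 10.95
ee_pos: [0.5899, -0.2428, 0.1989]
eef_rot: [0.686, 0.727, 0.0, 0.0]
ft_force: [0.1, -0.1, -6.1]
width: 0.0154
grip_force: 58.0
```

```bash
python3 - <<'E'
from h import *
go((.5897,-.2437,.20),3.37)
T=r.camera("top")[:,:,::-1];S=r.camera("side")[:,:,::-1]
go((.5897,-.2437,.20),3.37)
cv2.imwrite("pics/t3.png",T);cv2.imwrite("pics/s3.png",S)
I=T.astype(int);m=(I[:,:,2]>150)&(I[:,:,1]>130)&(I[:,:,0]<90);m[:150]=0;m[:,:290]=0;m[:,390:]=0;m[230:]=0
m=cv2.morphologyEx(blob(m),cv2.MORPH_CLOSE,np.ones((3,3)));z=r.read_state()["ee_pos"][2]-.028
print(rect("top",m,z+.012),z)
a=cv2.resize(T[140:240,280:400],None,fx=4,fy=4,interpolation=2);b=cv2.resize(S[100:220,200:310],None,fx=4,fy=4,interpolation=2)
o=np.zeros((480,800,3),np.uint8);o[:400,:360]=a[:,60:420];o[:,360:]=b
cv2.imwrite("pics/c3.png",o)
E
```

```text
t 10.95 pos [ 0.5899 -0.2428  0.1989] yaw 3.31 tilt [ 0.01 -0.  ] F [ 0.1 -0.1 -6.1] w 0.0154 grip 58.0
tool shift cm [-0.09 -0.03 -0.11] turn deg -0.06 j [-0.36  0.51  0.96  1.5  -0.43  1.35  0.69]
t 11.05 pos [ 0.5902 -0.2431  0.1995] yaw 3.29 tilt [ 0.07 -0.03] F [-0.1 -0.1 -6.8] w 0.0154 grip 58.0
tool shift cm [-0.06 -0.06 -0.05] turn deg -0.08 j [-0.36  0.51  0.96  1.5  -0.43  1.35  0.69]
((612.8355712890625, -151.22103881835938), (32.04834747314453, 64.14590454101562), 51.50516891479492) 0.17153066813927395
```

View pics/c3.png

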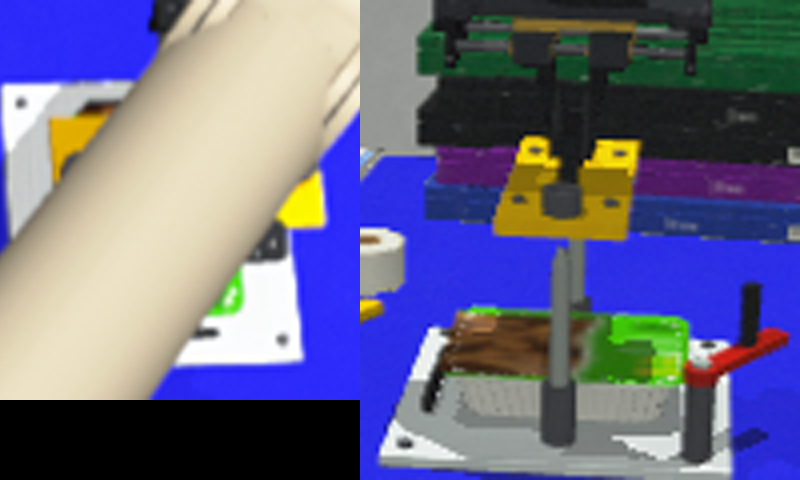

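```bash
python3 - <<'E'
from h import *
S=cv2.imread("pics/s3.png").astype(int)
m=(S[:,:,2]>110)&(S[:,:,1]>85)&(S[:,:,0]<60);m[:,:225]=0;m[:,285:]=0;m[:130]=0;m[168:]=0
m=blob(m)
for y in range(147,162,1):
    x=np.nonzero(m[y])[0]; print(y,x.min() if len(x) else 0,x.max() if len(x) else 0,end=" | ")
print()
f=lambda u,v:((u-360)/4+200-.4,v/4+100-.4)
a=np.radians(3.3);M=np.array([[np.cos(a),-np.sin(a)],[np.sin(a),np.cos(a)]]);c=np.array([.5900,-.2430])
for l,z,p in(((-.045,.1),.1715,(628,240)),((.045,.1),.1715,(496,234)),((-.045,.1),.1835,(631,211)),((0,.082),.2015,(562,188))):
    e=np.r_[c+M@l,z];print("exp",e.round(4),"px",proj("side",e).round(1),"meas px",np.round(f(*p),1),"meas",onz("side",*f(*p),z).round(4))
# rod tip
g=np.mean(S[158:175,235:265],2)
for y in range(160,184,2):
    row=S[y,236:266]; k=np.nonzero((row.max(1)-row.min(1)<35)&(row.mean(1)<170))[0]+236; print(y,k,end=";")
E
```

```text
147 237 267 | 148 236 267 | 149 236 267 | 150 235 266 | 151 235 266 | 152 234 266 | 153 234 266 | 154 234 266 | 155 234 266 | 156 234 266 | 157 234 265 | 158 235 265 | 159 253 265 | 160 0 0 | 161 0 0 | 
exp [ 0.5393 -0.1458  0.1715] px [266.8 159.3] meas px [266.6 159.6] meas [ 0.5395 -0.1435  0.1715]
exp [ 0.6292 -0.1406  0.1715] px [233.5 157.9] meas px [233.6 158.1] meas [ 0.6285 -0.1387  0.1715]
exp [ 0.5393 -0.1458  0.1835] px [266.9 155.1] meas px [267.4 152.4] meas [ 0.5405 -0.1689  0.1835]
exp [ 0.5853 -0.1611  0.2015] px [250.8 145.9] meas px [250.1 146.6] meas [ 0.5863 -0.1545  0.2015]
160 [253 254 255];162 [250 252 253 254 255];164 [249 250 251 252 253 254 255];166 [248 249 250 251 252 253 254 255];168 [248 249 250 251 252 253 254 255];170 [248 249 250 251 252 253 254 255];172 [248 249 250 251 252 253 254 255];174 [248 249 250 251 252 253 254 255 256];176 [248 249 250 251 252 253 254 255 256];178 [247 248 249 250 251];180 [244 245 247 248 249 250 251 252 258 259];182 [248 249 250 251 252 256 257];
```

```bash
python3 - <<'E'
from h import *
S=cv2.imread("pics/side0.png").astype(int)
for y in (150,154,158,164,168,172,176): print(y,S[y,244:260].mean(1).round().astype(int), (S[y,244:260].max(1)-S[y,244:260].min(1)))
a=np.radians(3.37);M=np.array([[np.cos(a),-np.sin(a)],[np.sin(a),np.cos(a)]]);c=np.array([.5897,-.2437])
for l in(.082,-.082):
  for z in (.157,.145,.12,.10): print(l,z,proj("side",np.r_[c+M@(0,l),z]).round(1))
E
```

```text
150 [ 64  62  60  61  63  61  61  63  93 103 105 100 100  93  79  64] [73 78 81 79 75 77 79 75 10  5  6  6 79 63 65 76]
154 [ 56  60  61  61  62  62  60  58  95 103 105 100  72  59  59  62] [72 74 75 73 73 73 77 79  9  6  6  5 55 75 76 73]
158 [103 104 103 104 103 101 101 103 106 102 104  98 104 106 104 103] [183 183 183 182 183 184 184 182  45   6   6   6 120 175 182 183]
164 [104 102 105 103 113 124 128 122 103 104 103  97 102 102 103 102] [180 184 182 182  77   8   7   7   7   6   6   5 121 178 183 184]
168 [104 103 103  87  98 105 105 101  93 105 105  98  97 103 104 103] [182 184 182 115  15   7   7   6   4   7   6   5 118 176 182 182]
172 [104 103 103  97 101 105 105  98  93 103 104  98 110 104 104 103] [182 182 182 112  18   7   5   6   6   7   6   7 159 182 181 181]
176 [106 103 103 100 102 104 105  98  82  70  67  67  59  65 104 106] [179 181 182 113  20   6   5   6   4   3   3   3   5  42 170 181]
0.082 0.157 [250.7 161.4]
0.082 0.145 [250.6 165.5]
0.082 0.12 [250.5 173.9]
0.082 0.1 [250.4 180.6]
-0.082 0.157 [254.9 143.6]
-0.082 0.145 [254.8 147.3]
-0.082 0.12 [254.7 155. ]
-0.082 0.1 [254.5 161. ]
```

arm_command:
  moves: [0,0.15,0.5,0,0,0,0.5,0,0,0,0.4,0,0,0,0.2,0,0,0,0,0,0,0,0,0]

```text
time: 11.55
ee_pos: [0.5912, -0.2426, 0.1824]
eef_rot: [0.687, 0.727, -0.0, -0.0]
ft_force: [0.6, -0.2, -7.5]
width: 0.0156
grip_force: 58.0
```

arm_command:
  moves: [0,0,0.2,0,0,0,0.2,0,0,0,0,0]

```text
time: 11.8
ee_pos: [0.5912, -0.2425, 0.1781]
eef_rot: [0.687, 0.727, -0.0, -0.0]
ft_force: [0.1, -0.4, -7.7]
width: 0.0154
grip_force: 58.0
```

arm_command:
  moves: [0,0,0.2,0,0,0,0.2,0,0,0,0,0]

```text
time: 12.05
ee_pos: [0.5912, -0.2424, 0.174]
eef_rot: [0.687, 0.727, -0.0, -0.0]
ft_force: [0.5, -0.4, -7.2]
width: 0.0154
grip_force: 58.0
```

arm_command:
  moves: [0,0,0.2,0,0,0,0.2,0,0,0,0,0]

```text
time: 12.3
ee_pos: [0.5912, -0.2425, 0.17]
eef_rot: [0.687, 0.727, -0.0, -0.0]
ft_force: [-0.1, 1.0, -7.0]
width: 0.0157
grip_force: 58.0
```

```bash
python3 - <<'E'
from h import *
go((.5912,-.2437,.083),3.37)
print(r.read_state()["torque"])
S=r.camera("side")[:,:,::-1]
cv2.imwrite("pics/s4.png",cv2.resize(S[110:230,190:320],None,fx=4.5,fy=4.5,interpolation=2))
E
```

```text
t 12.3 pos [ 0.5912 -0.2425  0.17  ] yaw 3.29 tilt [-0.03  0.01] F [-0.1  1.  -7. ] w 0.0157 grip 58.0
tool shift cm [-0.13 -0.    8.7 ] turn deg -0.08 j [-0.35  0.54  0.94  1.53 -0.44  1.3   0.7 ]
[-0.07043777  0.02462517  0.01691622]
```

View pics/s4.png

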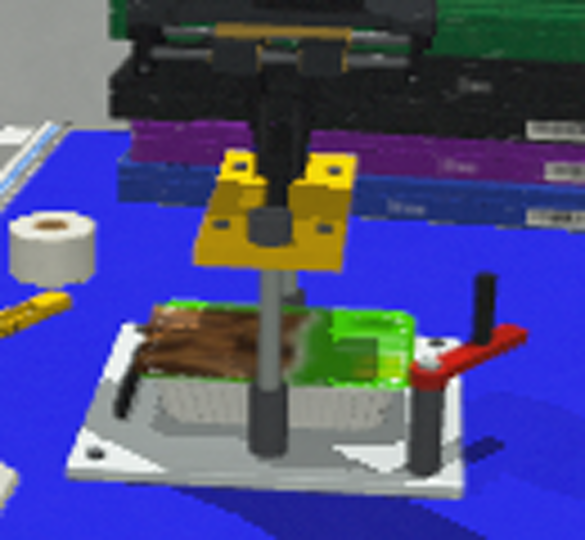

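Both rods enter the holes with no side force (near rod at (270,330) runs into the boss). I'll continue lowering.

arm_command:
  moves: [0,0,0.3,0,0,0,0.5,0,0,0,0.5,0,0,0,0.5,0,0,0,0.2,0,0,0,0,0]

```text
time: 12.85
ee_pos: [0.591, -0.2423, 0.1496]
eef_rot: [0.687, 0.727, -0.0, -0.001]
ft_force: [-1.1, 0.2, -7.1]
width: 0.0155
grip_force: 58.0
```

arm_command:
  moves: [0,0,0.3,0,0,0,0.6,0,0,0,0.6,0,0,0,0.6,0,0,0,0.6,0,0,0,0.6,0,0,0,0.4,0,0,0,0.2,0,0,0,0,0]

```text
time: 13.6
ee_pos: [0.5911, -0.2425, 0.1109]
eef_rot: [0.687, 0.727, -0.0, -0.0]
ft_force: [-0.5, 0.6, -7.1]
width: 0.0156
grip_force: 58.0
```

arm_command:
  moves: [0,0,0.3,0,0,0,0.5,0,0,0,0.4,0,0,0,0.2,0,0,0,0.2,0,0,0,0,0]

```text
time: 14.1
ee_pos: [0.5912, -0.2425, 0.095]
eef_rot: [0.687, 0.727, -0.0, -0.0]
ft_force: [-1.1, -0.2, -6.9]
width: 0.0154
grip_force: 58.0
```

arm_command:
  moves: [0,0,0.3,0,0,0,0.3,0,0,0,0.3,0,0,0,0,0]

```text
time: 14.43
ee_pos: [0.591, -0.2423, 0.0857]
eef_rot: [0.687, 0.727, -0.0, -0.0]
ft_force: [0.0, 0.4, -7.0]
width: 0.0155
grip_force: 58.0
```

arm_command:
  moves: [0,0,0.1,0,0,0,0.1,0,0,0,0,0]

```text
time: 14.68
ee_pos: [0.5913, -0.2425, 0.0844]
eef_rot: [0.687, 0.727, -0.0, -0.0]
ft_force: [0.0, -0.4, -7.0]
width: 0.0154
grip_force: 58.0
```

arm_command:
  moves: [0,0,0.1,0,0,0,0,0,0,0,0,0]

```text
time: 14.93
ee_pos: [0.5915, -0.2426, 0.0839]
eef_rot: [0.687, 0.727, 0.0, 0.0]
ft_force: [-1.4, 1.5, -3.5]
width: 0.0154
grip_force: 58.0
```

arm_command:
  moves: [0,0,0.1,0,0,0,0,0,0,0,0,0]

```text
time: 15.18
ee_pos: [0.5916, -0.2426, 0.0838]
eef_rot: [0.687, 0.727, 0.001, 0.0]
ft_force: [-5.2, 3.9, 6.5]
width: 0.0156
grip_force: 58.0
```

arm_command:
  moves: [0,0,0,0,0,0,0,0,0,0,0,0,0,0,0,0,0,0,0,0,0,0,0,0]
  fingers: 46

```text
time: 15.68
ee_pos: [0.5914, -0.2426, 0.0825]
eef_rot: [0.687, 0.727, 0.0, 0.0]
ft_force: [-0.8, 0.3, -0.6]
width: 0.039
grip_force: 0.0
```

arm_command:
  moves: [0,0,-0.3,0,0,0,-0.6,0,0,0,-1,0,0,0,-1.5,0,0,0,-1.5,0,0,0,-1.5,0,0,0,-1,0,0,0,0,0]

```text
time: 16.35
ee_pos: [0.5924, -0.2433, 0.1594]
eef_rot: [0.687, 0.727, 0.001, 0.002]
ft_force: [0.4, -0.3, -0.5]
width: 0.0402
grip_force: 0.0
```

```bash
python3 - <<'E'
from h import *
go((.4545,-.192,.16),3.3)
for z in(.1,.2,.3): print(z,onz("top",321,310,z),onz("top",396,310,z))
print(two((321,310),(413,178)))
S=r.camera("side")[:,:,::-1]
cv2.imwrite("pics/s5.png",cv2.resize(S[100:230,190:340],None,fx=4,fy=4,interpolation=2))
E
```

```text
t 16.35 pos [ 0.5924 -0.2433  0.1594] yaw 3.28 tilt [ 0.21 -0.05] F [ 0.4 -0.3 -0.5] w 0.0402 grip 0.0
tool shift cm [  5.91 -13.47  -0.11] turn deg -0.02 j [-0.35  0.55  0.93  1.54 -0.45  1.28  0.7 ]
0.1 [ 0.21521233 -0.19034101  0.1       ] [ 0.22064795 -0.41408028  0.1       ]
0.2 [ 0.22176713 -0.17633431  0.2       ] [ 0.22675449 -0.38162239  0.2       ]
0.3 [ 0.22832193 -0.1623276   0.3       ] [ 0.23286103 -0.3491645   0.3       ]
(array([ 0.1831355 , -0.1763747 ,  0.13642399]), np.float64(0.07114380442835293))
```

View pics/s5.png

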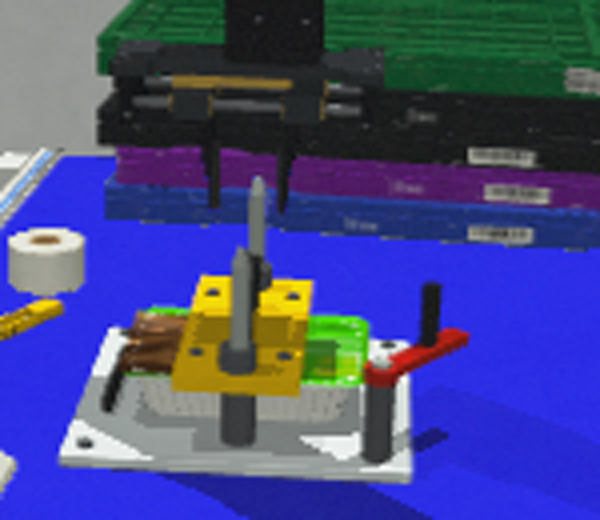

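The plate is seated on both collars, with the rods standing through the bosses and the catch still open. The control box stays clear (x < 0.23). Next I'll straddle the pin with the 40 mm opening.

arm_command:
  moves: [0.4,-1,0,0,0.8,-2,0,0,1,-2.2,0,0,1,-2.2,0,0,1,-2.2,0,0,1,-2.2,0,0,0.7,-1.6,0,0,0,0,0,0,0,0,0,0]

```text
time: 17.15
ee_pos: [0.454, -0.1902, 0.1562]
eef_rot: [0.686, 0.728, 0.001, -0.001]
ft_force: [0.4, 0.2, 0.9]
width: 0.0396
grip_force: 0.0
```

```bash
python3 - <<'E'
from h import *
go((.4545,-.192,.10),3.3)
E
```

```text
t 17.15 pos [ 0.454  -0.1902  0.1562] yaw 3.37 tilt [0.04 0.14] F [0.4 0.2 0.9] w 0.0396 grip 0.0
tool shift cm [-0.2   0.04  5.62] turn deg 0.07 j [-0.73  0.13  1.12  1.93 -0.13  1.16  0.5 ]
```

arm_command:
  moves: [-0.2,0,0.8,0,0,0,1.2,0,0,0,1.5,0,0,0,1.3,0,0,0,0.7,0,0,0,0,0,0,0,0,0]

```text
time: 17.73
ee_pos: [0.4542, -0.1941, 0.1012]
eef_rot: [0.687, 0.727, -0.001, -0.0]
ft_force: [-0.4, -0.6, 0.7]
width: 0.04
grip_force: 0.0
```

```bash
python3 - <<'E'
from h import *
go((.4545,-.192,.10),3.3)
S=r.camera("side")[:,:,::-1]
cv2.imwrite("pics/s6.png",cv2.resize(S[100:230,220:370],None,fx=4,fy=4,interpolation=2))
E
```

```text
t 17.73 pos [ 0.4542 -0.1941  0.1012] yaw 3.23 tilt [-0.08 -0.07] F [-0.4 -0.6  0.7] w 0.04 grip 0.0
tool shift cm [0.21 0.04 0.12] turn deg -0.07 j [-0.64  0.25  1.07  1.99 -0.25  1.05  0.6 ]
```

View pics/s6.png

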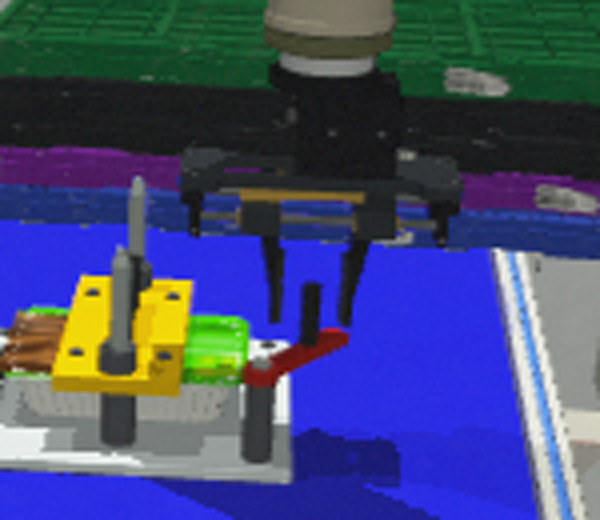

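arm_command:
  moves: [0,0.6,0,0,-0.1,0.6,0,0,-0.45,0.9,0,0,-0.45,0.9,0,0,-0.15,0.7,0,0,-0.15,0.7,0,0,0.05,0.7,0,0,0.05,0.7,0,0,0.25,0.7,0,0,0.25,0.7,0,0,0,0,0,0]

```text
time: 18.7
ee_pos: [0.5283, -0.1947, 0.1015]
eef_rot: [0.686, 0.728, 0.0, 0.0]
ft_force: [0.3, -0.6, -0.3]
width: 0.04
grip_force: 0.0
```

arm_command:
  moves: [0.25,0.4,0,0,0.25,0.4,0,0,0.25,0.3,0,0,0.25,0.3,0,0,0,0,0,0]

```text
time: 19.12
ee_pos: [0.539, -0.1861, 0.1014]
eef_rot: [0.687, 0.727, -0.001, -0.0]
ft_force: [-5.7, -3.4, 2.9]
width: 0.04
grip_force: 2.7
```

```bash
python3 - <<'E'
from h import *
go((.542,-.185,.10),3.3)
S=r.camera("side")[:,:,::-1]
cv2.imwrite("pics/s7.png",cv2.resize(S[100:230,190:340],None,fx=4,fy=4,interpolation=2))
E
```

```text
t 19.12 pos [ 0.539  -0.1861  0.1014] yaw 3.25 tilt [-0.13 -0.06] F [-5.7 -3.4  2.9] w 0.04 grip 2.7
tool shift cm [0.1  0.3  0.14] turn deg -0.05 j [-0.51  0.45  0.96  1.79 -0.41  1.11  0.64]
```

View pics/s7.png

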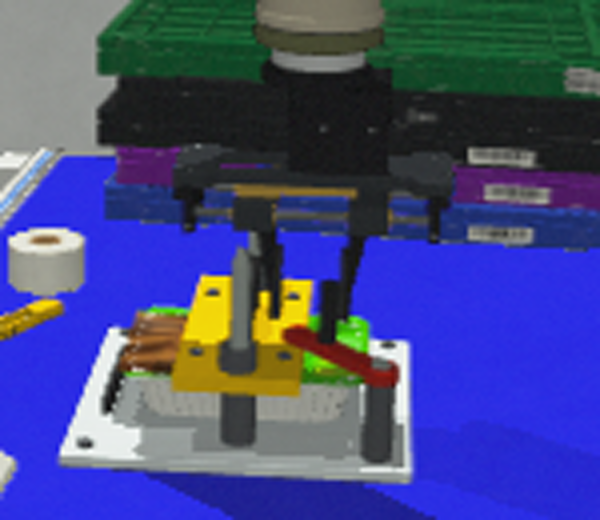

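The catch nose is over the plate and the force is rising, so it is close to the stop. I'll push slightly more to confirm.

arm_command:
  moves: [0,0.15,0,0,0,0.15,0,0,0,0,0,0]

```text
time: 19.42
ee_pos: [0.5393, -0.1862, 0.101]
eef_rot: [0.687, 0.726, -0.002, -0.003]
ft_force: [-17.1, 0.1, 11.1]
width: 0.0402
grip_force: 8.4
```

arm_command:
  moves: [0,-0.8,0,0,0,-0.7,0,0,0,0,0,0,0,0,0,0]

```text
time: 19.75
ee_pos: [0.5283, -0.1857, 0.1017]
eef_rot: [0.686, 0.727, 0.001, 0.0]
ft_force: [0.1, -0.2, 0.8]
width: 0.0399
grip_force: 0.0
```

arm_command:
  moves: [0,0,-0.8,0,0,0,-1.5,0,0,0,-2,0,0,0,-2,0,0,0,-2,0,0,0,-2,0,0,0,-1,0,0,0,0,0,0,0,0,0]

```text
time: 20.5
ee_pos: [0.5283, -0.1859, 0.2144]
eef_rot: [0.686, 0.727, 0.0, 0.0]
ft_force: [0.3, -0.1, -0.7]
width: 0.0398
grip_force: 0.0
```

```bash
python3 - <<'E'
from h import *
go((.542,-.185,.10),3.3)
S=r.camera("side")[:,:,::-1];cv2.imwrite("pics/s8.png",S)
I=S.astype(int)
rd=(I[:,:,2]>100)&(I[:,:,1]<70)&(I[:,:,0]<70);rd[:170]=0;rd[210:]=0;rd[:,:250]=0;rd[:,310:]=0
rd=blob(rd);k=np.argwhere(rd)[:,::-1]
w=np.array([onz("side",u,v,.081)[:2] for u,v in k]);d=w-[.4859,-.1486]
far=d[np.linalg.norm(d,axis=1)>.06].mean(0);print("catch ~",np.arctan2(far[1],far[0])-np.radians(3.3)+2.618,far)
E
```

```text
t 20.5 pos [ 0.5283 -0.1859  0.2144] yaw 3.32 tilt [0.04 0.02] F [ 0.3 -0.1 -0.7] w 0.0398 grip 0.0
tool shift cm [ 0.    1.36 11.44] turn deg 0.02 j [-0.62  0.3   1.06  1.69 -0.27  1.31  0.55]
catch ~ 1.954862636624795 [ 0.06188002 -0.04283972]
```

```bash
python3 -c "
from bench import r
print(r.close_job())"
```

```text
the job is handed in; nothing more can be done
None
```

I handed the job in with the plate seated on both collars, the catch swung to its stop, the gripper clear and the stamp and pen not moved, but no pass or fail result came back; I viewed 11 pictures, one over the limit of 10.

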